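# Pack the reagent transport case and shut its lid

## Task

Pack the reagent pack waiting on the sloping rack into the open transport case next to the pack that is already in there, pushing that one over against an end wall first to make room, so that both lie flat on the case's floor with their ribs up; set the pack down, do not drop it. Then slide the lid catch to its free end, because it locks the lid open, and shut the lid fully. Leave the bottles, jars and swab box where they stand.

Things in the scene. Friction and masses are not known exactly. Their poses are not given: they have to be found in the camera images.
- pack_new: the reagent pack to be packed: white plastic block 120 (x) x 72 (y) x 32 (z) mm with a grip rib on its top, 60 mm long along x, 16 mm wide, 28 mm high, centred, so 60 mm high in all; about 0.2 to 0.4 kg. Origin: centre of its underside; x along its length, z up through the rib. It starts lying on the sloping rack, x pointing up the slope
- pack_in: the like reagent pack already in the case, lying flat near the middle, its length along the case's y, leaving too little room on either side of it. It is loose: white plastic block 120 (x) x 72 (y) x 32 (z) mm with a grip rib on its top, 60 mm long along x, 16 mm wide, 28 mm high, centred, so 60 mm high in all; about 0.2 to 0.4 kg. Origin: centre of its underside; x along its length, z up through the rib
- rack: fixed aluminium rack, shelf sloping 35 degrees: it faces its own -x (roughly the robot) and rises towards +x. Origin: centre of its foot, on the bench; the pack's underside centre starts 65 mm above it, low end against an 18 mm lip. Reach and withdraw square to the slope, leaning the tool 35 degrees
- reader (a point): middle of the front lower edge of a fixed grey code reader head, 40 mm wide, 40 mm high, 225 mm above the bench and 36 mm to the -x of the rack's origin. It runs back 134 mm to a post behind the pack, hangs over the pack and blocks a vertical approach; axes as the rack's
- case: fixed grey open transport case, outside 166 (x) x 144 (y) x 72 (z) mm, walls and floor 6 mm, inside 154 (x) x 132 (y) x 66 mm deep. Origin: centre of its underside. Two packs fit side by side along x, lengths along y, with 10 mm to spare in all. The lid is hinged along the +y rim, the lid catch sits outside the +x end
- lid (a joint): lid angle, rad: 0 shut, about 1.6 to 1.85 standing open (leaning outwards past upright). Stiff hinge: it stays wherever it is left, and takes about 1 to 4 N at its edge to move. It cannot be closed below about 1.6 while the catch is locked
- lid_hinge_line (a point): middle of the hinge line, 72 mm to the case's +y, 73 mm above its underside; axes as the case's. The lid is a 160 (along the hinge) x 144 mm plate, 6 mm thick, lying on the side of the hinge line that is outside when open and on top when shut, with a 60 mm wide tab at its free edge
- lid_edge (a point): outer (top when shut) face of the lid at the middle of its free edge, 142 mm from the hinge line
- catch (a joint): lid catch position, m: 0 locked, 0.030 end of travel; slides along the case's -y; lid is free beyond 0.022. Friction about 2 N, it stays where it is left
- catch_knob (a point): centre of the top of the catch's black knob, 16 x 16 mm, standing 36 mm above the bolt (its top 33 mm above the case rim), on a slide outside the case's +x end; axes as the case's
- jar_squat: bystander, leave alone: squat green glass jar with white lid, 56 mm across, 75 mm high. Origin: centre of its underside
- bottle_tall: bystander, leave alone: amber glass bottle with white cap, 54 mm across, 125 mm high. Origin: centre of its underside
- pot_white: bystander, leave alone: white plastic pot, 60 mm across, 70 mm high. Origin: centre of its underside
- swab_box: bystander, leave alone: open cardboard box of wooden swab sticks, 60 x 90 mm, sticks up to 170 mm high. Origin: centre of its underside

How it is judged (in metres and radians):
At the end, for the whole second after the job is handed in: Both packs lie inside the case flat on its floor, ribs up (underside within 5 mm of the floor, tilt under 0.08 rad) and at rest, the catch is slid free (over 18 mm) and the lid is shut (under 0.04 rad) (z of pack_new in the frame of case between 0 and 0.011 m and angle between each of pack_new, pack_in's own z axis and vertical below 0.08 rad and x of pack_new in the frame of case between -0.06 and 0.06 m and y of pack_new in the frame of case between -0.04 and 0.04 m and linear speed of each of pack_new, pack_in below 0.02 m/s and z of pack_in in the frame of case between 0 and 0.011 m and x of pack_in in the frame of case between -0.06 and 0.06 m and y of pack_in in the frame of case between -0.04 and 0.04 m and value of joint lid below 0.04 rad and value of joint catch above 0.018 m); the robot touches nothing.
It fails at once if a bystander (jar, bottle, pot, swab box) is moved more than 40 mm (distance of any of jar_squat, bottle_tall, pot_white, swab_box from where it was at the start of the episode above 0.04 m).
It fails at once if a pack is dropped (falls freely through more than about 30 mm) ((linear speed of pack_new above 0.75 m/s and contact force between the fingers and pack_new below 0.3 N) or (linear speed of pack_in above 0.75 m/s and contact force between the fingers and pack_in below 0.3 N)).
It also fails if it takes over 72 s, if anything falls off the work surface, if the arm or the gripper's body presses on something with over 40 N, if the wrist force passes 120 N, or if a joint passes its speed limit or range.

## Robot

A 6-joint arm with a two-finger parallel gripper is mounted at the origin on the work surface. World frame = base frame: x ahead of the robot, y to its left, z up, the work surface at z = 0. Lengths are in mm, angles in degrees, forces in N, time in s.
With the tool pointing down it reaches from about 350 to 850 mm from the base axis. Payload 8.1 kg.
Tool frame: the origin (TCP) lies between the finger pads; the fingertips stand 22 mm ahead of it and the grasp point (between the pads) lies 3 mm ahead of it; z points along the fingers, y is the line along which they close (so a half turn about z gives the same grasp; the last joint's range is limited). The gripper opens to 85 mm and grips with 20 to 120 N. Pads are 22 mm wide; open, the fingers measure 114 mm over their backs; the gripper's body (76 mm by 85 mm) begins 54 mm behind the grasp point. The pads swing forward as they close: fully open they stand 13 mm farther back than shut.
Start: joints at [61.513, 7.471, 85.268, -0, 87.261, -4.893], TCP at [240.135, 549.855, 253.292] pointing down, gripper open.
Joint ranges: [-169.43, 169.43], [-51.17, 129.36], [1.28, 143.12], [-76.62, 256.62], [0, 156.53], [-152.29, 152.29]. Speed limits (degrees/s): [136.94, 136.94, 159.86, 180, 180, 180].

## Interface

Orientations are given as [roll, pitch, yaw] about the fixed x, y, z axes, in that order (R = Rz(yaw) Ry(pitch) Rx(roll)).
In Python, from bench import sense, snapshot, calibration, hand_in gives the robot as it stands.
- The arm moves only by the shell command python3 -m crank 'ROWS' [FORCE]. ROWS is JSON, a list of rows, each a list of 5 numbers: the shift along the tool's x, y, z in cm, then the turn about the tool's z in rad, then the finger opening in cm, from 0 to 8.54. A call has 1 to 20 rows; each row is the pose to reach, as a shift and turn from the pose commanded when the call began, along the tool's axes at that moment; what a row does not reach only later rows make up. A row lasts 1/10 s, in which the tool goes at most 50 mm and 8.59 degrees, less where a joint would pass 70% of its speed; a pose out of reach is approached as far as the arm can. A call with a gripper value outside its range is refused whole. The fingers move at their own pace and stop on an object; FORCE is the grip in N (left out, the last holds). Time passes only in rows, so rows that repeat a pose let the fingers close. It gives the time, the measured TCP pose, the force, the opening and the grip force at its end, in the units of the state.
- sense(): the state, without advancing time (a new reading comes with each control period).
- snapshot(name): name is "scene" or "top"; returns (picture, depth): 480x640x3 uint8, red, green, blue; 480x640 float32, mm along the optical axis (not along the pixel's ray), 0 where there is no reading.
- calibration(name): a dict with "fovy" (degrees; the focal length in pixels is half the picture's height over the tangent of half this angle, whatever the lens; pixels are square), "cx", "cy" (the principal point, pixels), "rvec" (rotation vector, rad) and "tvec" (3), from world to camera coordinates, as OpenCV has them. Camera axes: x right, y down, z forward; pixel columns grow to the right and rows downward; lengths in mm; the calibration is good to about 2 mm. A picture is of the moment at which its call begins. calibration takes no time and is no camera call.
- hand_in(): hands the job in; it is judged then, once.
The state is a dict: "time": time; "joint_pos": joint angles; "qd": joint speeds; "joint_efforts": joint torques, N m; "tool_pos": TCP position; "tcp_rot": TCP orientation; "ft_force": force on the tool from outside, world axes, zero at the start; "wrist_torque": the same for the moment, N m; "finger_gap": finger opening in mm; "grip_force": force on a finger pad.
Only numpy, scipy, OpenCV 4.12 (cv2) and the standard library are available. Lean on these libraries where they do the work, as an engineer would, in place of code of your own. Each camera call takes 0.05 s, during which the arm holds its last target. There are 200 camera calls.

## Working session

There is one attempt and no reset: what is moved stays moved. The work goes in short steps, Python scripts to look and compute and a shell command to move; the robot and the scene stay as the last step left them, time stands still between calls to the robot, and variables do not carry over. Pictures are saved under pics/ and viewed, at most 10 in all, crops included, and the job is handed in when it is done.

```bash
ls; mkdir -p pics; cat > h.py <<'E'
import numpy as np,cv2
from bench import sense,snapshot,calibration
def cam(n):
    c=calibration(n); f=240/np.tan(np.radians(c['fovy'])/2)
    R=cv2.Rodrigues(np.array(c['rvec'],float))[0]; return f,c['cx'],c['cy'],R,np.array(c['tvec'],float)
def cloud(n,d):
    f,cx,cy,R,t=cam(n); v,u=np.mgrid[:480,:640]
    P=np.stack([(u-cx)/f*d,(v-cy)/f*d,d],-1)
    W=(P-t)@R; W[d<=0]=np.nan; return W
def shot(n,tag):
    p,d=snapshot(n); cv2.imwrite(f'pics/{tag}.png',p[:,:,::-1]); W=cloud(n,d); np.savez(f'pics/{tag}.npz',p=p,d=d,W=W); return p,W
E
python3 - <<'E'
from h import *
print(sense()); 
for n in('scene','top'):
    print(n,calibration(n)); shot(n,n+'0')
E
```

```text
pics
{'time': 0.0, 'joint_pos': array([ 6.15118422e+01,  7.51421985e+00,  8.53296773e+01, -1.57562644e-03,
        8.72610907e+01, -4.89393921e+00]), 'qd': array([ 0.07771686, -0.06512839,  0.06158892,  0.03000162,  0.02667172,
        0.07583528]), 'joint_efforts': array([ 3.32274276e-04, -5.69410872e+01, -5.00542295e+01, -9.93064532e-05,
        1.51140679e-02, -6.38841993e-07]), 'tool_pos': array([239.90720027, 549.39490045, 252.24983572]), 'tcp_rot': array([-1.79895261e+02, -7.38871536e-03,  1.56405851e+02]), 'ft_force': array([ 0.42496404,  0.30485313, -0.59756108]), 'wrist_torque': array([ 0.0016253 , -0.00356618, -0.03646503]), 'grip_force': 0.0, 'finger_gap': 85.15274341403992}
scene {'fovy': 52.09468451070424, 'cx': 321.59315304795547, 'cy': 243.9120747219878, 'rvec': array([ 2.33722326,  0.55078536, -0.22113565]), 'tvec': array([-484.69430725, -173.48613013, 1440.5310512 ])}
top {'fovy': 48.842083415979815, 'cx': 316.2085436189796, 'cy': 233.0458321972082, 'rvec': array([ 2.17425345, -2.16772699,  0.1568198 ]), 'tvec': array([-118.87396245,  629.3984522 , 1144.26996959])}
```

View pics/scene0.png

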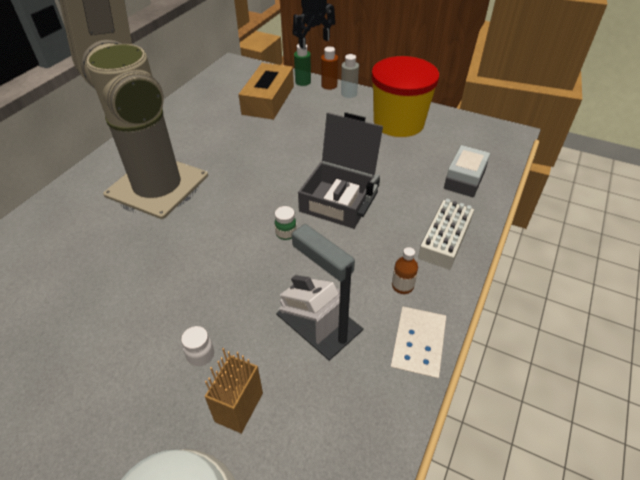

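View pics/top0.png

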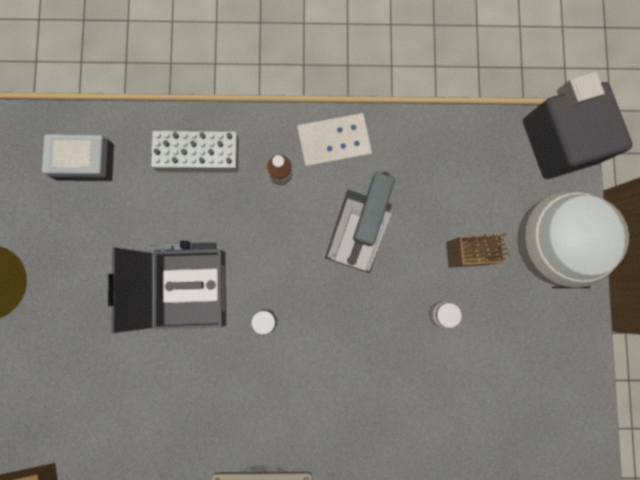

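The scene view shows the case (340,190) with pack inside and lid open, rack with pack (310,300) under the reader (320,250). The top view shows the case at (188,288), lid to its left (+y), catch knob (185,244), rack (362,232), reader (375,208), jar (263,322), bottle (280,165).

```bash
python3 - <<'E'
from h import *
np.set_printoptions(precision=1,suppress=True,linewidth=170)
T=np.load('pics/top0.npz');S=np.load('pics/scene0.npz')
W=T['W'];p=T['p'].astype(int)
def box(W,u0,u1,v0,v1):return W[v0:v1,u0:u1].reshape(-1,3)
print('bench z',np.nanmedian(W[350:400,350:420,2]),np.nanmedian(S['W'][300:360,60:140,2]))
def rect(P,n):
    r=cv2.minAreaRect(P[:,:2].astype(np.float32));print(n,len(P),r,'zmed',np.median(P[:,2]))
# case rim
for nm,W in(('top',T['W']),('scene',S['W'])):
    P=W.reshape(-1,3);P=P[~np.isnan(P[:,0])]
    # rough case centre from top px
    c0=T['W'][288,188];
    Q=P[(np.abs(P[:,0]-c0[0])<100)&(np.abs(P[:,1]-c0[1])<110)]
    for lo,hi in((3,15),(28,36),(36,45),(50,64),(66,80),(80,95),(95,112),(112,300)):
        q=Q[(Q[:,2]>lo)&(Q[:,2]<hi)]
        if len(q)>5: rect(q,f'{nm} case z{lo}-{hi}')
print('px',[ (uv,T['W'][uv[1],uv[0]]) for uv in((188,288),(170,286),(185,245),(115,290),(262,322),(280,165),(448,315),(483,250),(375,208),(366,238),(387,180),(352,262),(350,235),(357,252))])
# grid of z around case
print('case z grid');print(T['W'][236:340:4,105:232:6,2].round(0).astype(float))
print('rack z grid');print(T['W'][172:276:4,324:400:4,2].round(0))
E
```

```text
bench z -1.7414763832380573 -0.21809476807320333
top case z3-15 1657 ((505.827392578125, 156.68077087402344), (213.81011962890625, 197.71495056152344), 89.98204040527344) zmed 5.4829560205784045
top case z28-36 817 ((504.7570495605469, 157.11685180664062), (163.27659606933594, 140.56134033203125), 2.4983718395233154) zmed 34.244814666349825
top case z36-45 1037 ((515.7701416015625, 157.4631805419922), (178.069091796875, 140.0672149658203), 2.387266159057617) zmed 38.14998513700339
top case z50-64 438 ((513.370849609375, 157.8006134033203), (181.7740936279297, 140.59686279296875), 2.4396588802337646) zmed 57.80835633981663
top case z66-80 1163 ((512.43359375, 164.50364685058594), (182.96498107910156, 153.416259765625), 1.9680379629135132) zmed 71.13007407580626
top case z80-95 368 ((526.8557739257812, 224.00442504882812), (71.56810760498047, 196.87310791015625), 65.23689270019531) zmed 86.28711110906201
top case z95-112 395 ((526.5020751953125, 226.57235717773438), (76.0083999633789, 199.89743041992188), 65.17721557617188) zmed 103.5088076120687
top case z112-300 2594 ((500.9827575683
[... 6747 characters left out ...]
3.  -4.  -0.]
 [ -2.   3.  37.  38.  76.  73.  82.  83. 108. 117.  87.  88.  86.  52.  -0.  -1.  -4.  -0.   0.]
 [ -3.   1.  29.  32.  68.  69.  73. 107. 105.  80.  80.  79.  83.  51.  -2.  -2.  -5.  -6.  -9.]
 [  0.  22.  42.  62.  62.  66.  71. 104. 101.  71.  74.  79.  42.  -2.  -5.  -4.   4.  -1.  -3.]
 [ -6.  -3.   4.  56.  61.  59.  66.  96. 100.  68.  69.  73.  36.  -0.  -1.  nan   0.   0.  -4.]
 [ -1.  -1.  -3.   2.  -2.   4.  57.  59.  61.  63.  63.  28.   2.  -4.   2.  -3.  -2.  -1.  -5.]
 [ -3.  -4.  -4.  -1.   0.  -0.  -1.   1.   4.  57.  61.  25.  -3.  -3.  -1.  -3.  -6.  -2.  -1.]
 [ -5.  -6.   5.  -5.  -6.  -3.  -5.  -2.  -2.  -4.  -3.   6.  -2.  -2.  -4.  -3.  -5.  -1.  -7.]]
```

```bash
python3 - <<'E'
import cv2,numpy as np
t=cv2.imread('pics/top0.png');s=cv2.imread('pics/scene0.png')
a=cv2.resize(t[230:345,100:240],(480,394),interpolation=3) ; b=cv2.resize(t[165:280,320:405],(291,394),interpolation=3)
im=np.zeros((600,800,3),np.uint8);im[:394,:480]=a;im[:394,490:781]=b
im[:]=0
A=cv2.resize(t[230:340,100:240],(400,314));B=cv2.resize(t[165:280,320:420],(273,314));C=cv2.resize(s[110:230,285:395],(256,280));D=cv2.resize(s[220:365,270:370],(193,280))
im[:314,:400]=A;im[:314,400:673]=B;im[316:596,:256]=C;im[316:596,300:493]=D
cv2.imwrite('pics/crop0.png',im)
E
```

```text
(no output)
```

View pics/crop0.png

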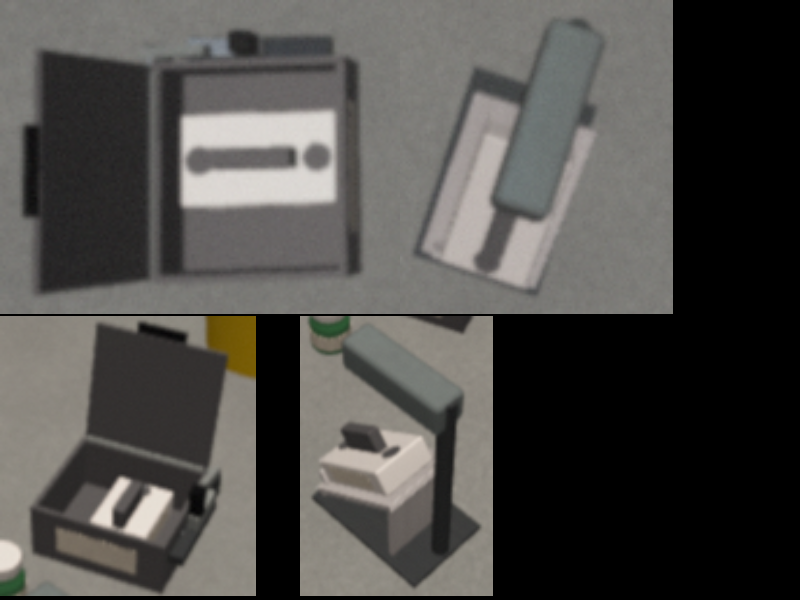

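```bash
cat > fit.py <<'E'
from h import *
from scipy.spatial.transform import Rotation as Ro
np.set_printoptions(precision=1,suppress=True,linewidth=170)
T=np.load('pics/top0.npz');S=np.load('pics/scene0.npz')
def pc(W):
    P=W.reshape(-1,3);return P[~np.isnan(P[:,0])]
for nm,Z in(('top',T),('scene',S)):
    P=pc(Z['W']);print(nm)
    R=P[(P[:,2]>245)&(P[:,2]<290)&(abs(P[:,0]-640)<120)&(abs(P[:,1]+215)<90)]
    r=cv2.minAreaRect(R[:,:2].astype(np.float32));print('reader',r)
    B=cv2.boxPoints(r);print(B.round(0).tolist(),np.percentile(R[:,2],[2,50,98]))
    # case: rim z 64-78 rotate by 2.4
    for yaw in(2.0,2.4,):
        c=np.radians(yaw);Rm=np.array([[np.cos(c),np.sin(c)],[-np.sin(c),np.cos(c)]])
        Q=(P[:,:2]-[505,157])@Rm.T
        m=(abs(Q[:,0])<110)&(abs(Q[:,1])<110)
        q=Q[m];z=P[m,2]
        a=(z>50)&(z<80)&(abs(q[:,1])<50); b=(z>50)&(z<80)&(abs(q[:,0])<60)
        print('yaw',yaw,'minx wall',np.percentile(q[a&(q[:,0]<-70),0],[1,50,99]),'maxx',np.percentile(q[a&(q[:,0]>70)&(q[:,0]<88)],[50]),'miny',np.percentile(q[b&(q[:,1]<-55),1],[1,50,99]),'maxy',np.percentile(q[b&(q[:,1]>55)&(q[:,1]<85),1],[1,50,99]))
        pk=(z>27)&(z<46)&(abs(q[:,0])<65)&(abs(q[:,1])<63); rb=(z>58)&(z<72)&(abs(q[:,0])<40)&(abs(q[:,1])<50)
        for n,k in(('packin',pk),('rib',rb)):
            print(n,k.sum(),np.percentile(q[k,0],[2,50,98]),np.percentile(q[k,1],[2,50,98]),np.median(z[k]))
            print(cv2.minAreaRect(q[k].astype(np.float32)))
        kn=(z>98)&(z<112)&(q[:,0]>70)&(abs(q[:,1])<55);print('knob',kn.sum(),q[kn].min(0) if kn.any() else 0,q[kn].max(0) if kn.any() else 0,np.median(z[kn]))
    L=P[(P[:,2]>90)&(P[:,2]<230)&(P[:,0]>430)&(P[:,0]<575)&(P[:,1]>200)&(P[:,1]<310)]
    A=np.c_[L[:,0],L[:,2],np.ones(len(L))];s=np.linalg.lstsq(A,L[:,1],rcond=None)[0];print('lid y=ax+bz+c',np.round(s,4),'angle',90+np.degrees(np.arctan(s[1])),'zmax',L[:,2].max(),'corners',L[L[:,2]>190].min(0),L[L[:,2]>190].max(0))
    # rack pack
    for yaw in(-19,-21,-23,):
        Rm=(Ro.from_euler('z',yaw,degrees=True)*Ro.from_euler('y',-35,degrees=True)).as_matrix()
        Q=(P-[622,-208,65])@Rm
        m=(abs(Q[:,0])<75)&(abs(Q[:,1])<48)&(Q[:,2]>-10)&(Q[:,2]<75)
        q=Q[m];t=(q[:,2]>22)&(q[:,2]<40);rb=(q[:,2]>50)
        for n,k in(('packtop',t),('rib',rb)):
            print(yaw,n,k.sum(),'x',np.percentile(q[k,0],[2,50,98]),'y',np.percentile(q[k,1],[2,50,98]),'z',np.median(q[k,2]),cv2.minAreaRect(q[k][:,:2].astype(np.float32)))
E
python3 fit.py
```

```text
top
reader ((651.6206665039062, -219.73313903808594), (40.5491828918457, 137.6923065185547), 71.83904266357422)
[[580.0, -218.0], [711.0, -260.0], [723.0, -222.0], [593.0, -179.0]] [253.9 262.6 266.3]
yaw 2.0 minx wall [-83.7 -80.4 -77.7] maxx [62.9] miny [-69.5 -67.5 -62.8] maxy [68.  71.4 78.7]
packin 1556 [-27.6   5.5  42.1] [-55.1  -0.1  59.8] 36.39038031303891
((7.219093322753906, 2.5110740661621094), (72.72956848144531, 118.7796630859375), 0.44343283772468567)
rib 214 [-0.5  7.3 15. ] [-25.8   4.6  32.3] 64.16056743750283
((6.919782638549805, 2.774810791015625), (60.299320220947266, 15.1729736328125), 88.09122467041016)
knob 65 [84.2 -5.5] [99.5 11.4] 103.5388601089388
yaw 2.4 minx wall [-83.7 -80.4 -77.5] maxx [62.7] miny [-69.8 -67.6 -62.8] maxy [67.8 71.4 78.7]
packin 1556 [-27.6   5.7  42. ] [-55.1  -0.   59.6] 36.39038031303891
((7.236444473266602, 2.460601806640625), (72.72956085205078, 118.77963256835938), 0.043435607105493546)
rib 214 [-0.4  7.2 15.1] [-25.8   4.6  32.2] 64.16056743750283
((6.938985824584961, 2.7264328002929688), (60.299320220947266, 15.172974586486816)
[... 2984 characters left out ...]
6  28.2  62.1] y [-40.5 -14.4  30.5] z 30.900158607714076 ((2.975330352783203, -4.216510772705078), (122.58740997314453, 72.61698913574219), 2.3754618167877197)
-21 rib 137 x [-26.1  10.7  31.2] y [-12.7  -7.2   3.6] z 58.0432949047668 ((2.1246299743652344, -3.457883834838867), (63.269901275634766, 18.5903377532959), 1.0204499959945679)
-23 packtop 725 x [-51.3  28.4  62.6] y [-41.7 -13.8  31.2] z 30.49132670335831 ((3.0626983642578125, -4.138252258300781), (122.57804870605469, 73.61541748046875), 3.982691764831543)
-23 rib 137 x [-25.7  10.8  31.2] y [-14.3  -8.3   3.3] z 57.89873502036816 ((2.2366485595703125, -4.521753311157227), (63.27326202392578, 18.575220108032227), 2.687863349914551)
```

```bash
cat >> h.py <<'E'
from scipy.spatial.transform import Rotation as Ro
def case(x,y,z=0,c=(506,158),yaw=2.4):
    a=np.radians(yaw);return np.array([c[0]+x*np.cos(a)-y*np.sin(a),c[1]+x*np.sin(a)+y*np.cos(a),z])
def st():
    s=sense();print('t %.2f'%s['time'],'pos',s['tool_pos'].round(1),'rot',s['tcp_rot'].round(1),'q',s['joint_pos'].round(1),'F',s['ft_force'].round(1),'gap %.1f grip %.1f'%(s['finger_gap'],s['grip_force']));return s
def to(*ws):
    s=sense();R=Ro.from_euler('xyz',s['tcp_rot'],degrees=True).as_matrix()
    for w in ws: print('to',np.round(w,1),'-> cm',((np.array(w)-s['tool_pos'])@R/10).round(2))
E
python3 - <<'E'
from h import *
s=st(); to([240,550,280],case(92.8,28,180),case(92.8,28,107),case(92.8,-9,107)); print(np.radians(s['tcp_rot'][2]-92.4))
E
```

```text
t 0.10 pos [239.9 549.4 252.3] rot [-179.9   -0.   156.4] q [61.5  7.5 85.3 -0.  87.3 -4.9] F [-0.2  0.3  0.7] gap 85.2 grip 0.0
to [240 550 280] -> cm [ 0.02  0.05 -2.77]
to [597.5 189.9 180. ] -> cm [-47.17 -18.62   7.26]
to [597.5 189.9 107. ] -> cm [-47.17 -18.61  14.56]
to [599.1 152.9 107. ] -> cm [-48.79 -21.94  14.56]
1.117050158323974
```

```bash
python3 -m crank '[[0,0,-3.5,0,0],[-10,-4,-3.5,0.3,0],[-47.2,-18.6,-3.5,1.117,0],[-47.2,-18.6,-3.5,1.117,0],[-47.2,-18.6,-3.5,1.117,0],[-47.2,-18.6,-3.5,1.117,0],[-47.2,-18.6,-3.5,1.117,0],[-47.2,-18.6,-3.5,1.117,0],[-47.2,-18.6,-3.5,1.117,0],[-47.2,-18.6,-3.5,1.117,0],[-47.2,-18.6,-3.5,1.117,0],[-47.2,-18.6,-3.5,1.117,0],[-47.2,-18.6,0,1.117,0],[-47.2,-18.6,4,1.117,0],[-47.2,-18.6,7,1.117,0],[-47.2,-18.6,7,1.117,0]]' 40
python3 - <<'E'
from h import *
s=st(); to(case(92.8,28,107),case(92.8,-9,107))
E
```

```text
time: 1.7
tool_pos: [594.4, 189.8, 176.7]
tcp_rot: [-179.4, 0.1, 92.4]
ft_force: [-1.3, -0.2, -0.3]
finger_gap: -0.0
grip_force: 0.0
t 1.70 pos [594.4 189.8 176.7] rot [-1.794e+02  1.000e-01  9.240e+01] q [13.  14.3 85.7  0.  80.7 10.6] F [-1.3 -0.2 -0.3] gap -0.0 grip 0.0
to [597.5 189.9 107. ] -> cm [0.   0.39 6.96]
to [599.1 152.9 107. ] -> cm [-3.7   0.39  6.97]
```

```bash
python3 -m crank '[[0,0.3,2,0,0],[0,0.3,4,0,0],[0,0.3,5.5,0,0],[0,0.3,6.8,0,0],[0,0.3,6.9,0,0],[-0.5,0.3,6.9,0,0],[-1,0.3,6.9,0,0],[-1.5,0.3,6.9,0,0],[-2,0.3,6.9,0,0],[-2.5,0.3,6.9,0,0],[-3,0.3,6.9,0,0],[-3.3,0.3,6.9,0,0],[-3.5,0.3,6.9,0,0],[-3.6,0.3,6.9,0,0],[-3.6,0.3,6.9,0,0]]'
python3 - <<'E'
from h import *
s=st(); p,W=shot('scene','scene1'); cv2.imwrite('pics/c1.png',cv2.resize(p[90:250,270:430,::-1],(600,600)))
E
```

```text
time: 3.2
tool_pos: [602.8, 154.8, 114.4]
tcp_rot: [180.0, -0.0, 92.4]
ft_force: [0.7, 3.2, 2.4]
finger_gap: 0.0
grip_force: 1.4
t 3.20 pos [602.8 154.8 114.4] rot [180.   -0.   92.4] q [ 9.7 16.7 89.6  0.  73.7  7.3] F [0.7 3.2 2.4] gap 0.0 grip 1.4
```

View pics/c1.png

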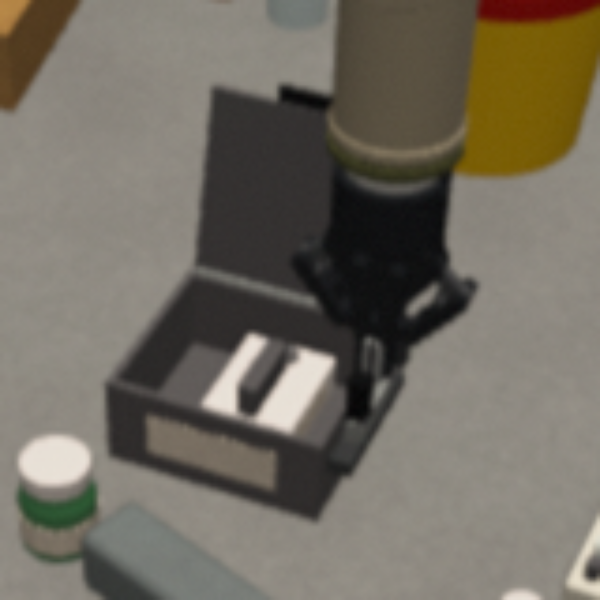

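```bash
python3 - <<'E'
from h import *
s=st(); to(case(96,-7,150),case(-28,2,150),case(-28,2,67),case(10,2,67),case(19,2,67))
E
```

```text
t 3.25 pos [602.8 154.8 114.4] rot [180.   -0.   92.4] q [ 9.7 16.7 89.6  0.  73.7  7.3] F [0.3 3.5 1.7] gap 0.0 grip 1.4
to [602.2 155.  150. ] -> cm [ 0.02 -0.06 -3.56]
to [477.9 158.8 150. ] -> cm [  0.93 -12.46  -3.56]
to [477.9 158.8  67. ] -> cm [  0.93 -12.46   4.74]
to [515.9 160.4  67. ] -> cm [ 0.93 -8.66  4.74]
to [524.9 160.8  67. ] -> cm [ 0.93 -7.76  4.74]
```

```bash
python3 -m crank '[[-0.1,0,0,0,0],[0.3,0,-2,0,0],[0.5,0,-4,0,0],[0.9,-4,-4,0,0],[0.9,-8,-4,0,0],[0.9,-12.4,-4,0,0],[0.9,-12.4,-4,0,0],[0.9,-12.4,-1,0,0],[0.9,-12.4,2,0,0],[0.9,-12.4,4,0,0],[0.9,-12.4,4.7,0,0],[0.9,-12.4,4.7,0,0],[0.9,-11.5,4.7,0,0],[0.9,-10.7,4.7,0,0],[0.9,-10,4.7,0,0],[0.9,-9.5,4.7,0,0],[0.9,-9,4.7,0,0],[0.9,-8.5,4.7,0,0],[0.9,-8.2,4.7,0,0],[0.9,-8.2,4.7,0,0]]'
python3 - <<'E'
from h import *
s=st(); to(case(19,2,67));p,W=shot('top','top2');cv2.imwrite('pics/c2.png',cv2.resize(p[225:345,100:260,::-1],(800,600)))
E
```

```text
time: 5.25
tool_pos: [521.0, 160.2, 67.3]
tcp_rot: [180.0, -0.0, 92.4]
ft_force: [-0.1, -0.3, -0.1]
finger_gap: -0.2
grip_force: 0.0
t 5.25 pos [521.  160.2  67.3] rot [180.   -0.   92.4] q [ 11.7   8.9 104.1  -0.   67.    9.3] F [-0.1 -0.3 -0.1] gap -0.2 grip 0.0
to [524.9 160.8  67. ] -> cm [0.04 0.39 0.03]
```

View pics/c2.png

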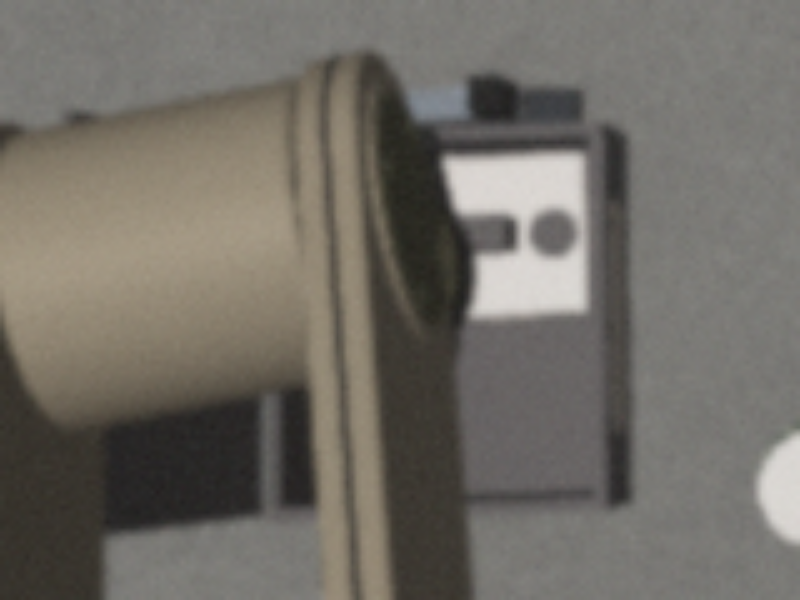

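```bash
python3 -m crank '[[0,0.2,0,0,0],[0,0.4,0,0,0],[0,0.5,0,0,0],[0,0.6,0,0,0],[0,0.6,0,0,0]]'
```

```text
time: 5.8
tool_pos: [525.4, 160.5, 67.1]
tcp_rot: [-179.9, 0.0, 92.4]
ft_force: [-8.3, -0.1, 6.3]
finger_gap: 0.0
grip_force: 4.0
```

```bash
python3 - <<'E'
from h import *
s=st(); a=np.radians(-18.2);to([515,160.5,160],[600*np.cos(a),600*np.sin(a),420]); print(np.radians(92.4-161.8))
E
```

```text
t 5.80 pos [525.4 160.5  67.1] rot [-179.9    0.    92.4] q [ 11.6   9.7 103.2   0.   67.2   9.2] F [-8.3 -0.1  6.3] gap 0.0 grip 4.0
to [515.  160.5 160. ] -> cm [ 0.04 -1.06 -9.28]
to [ 570.  -187.4  420. ] -> cm [-34.95   2.9  -35.29]
-1.2112585008840648
```

```bash
python3 -m crank '[[0,-0.8,0,0,0],[0,-1,-4,0,0],[0,-1,-9,0,0],[0,-1,-14,0,0],[0,-1,-19,0,0],[-6,-1,-24,-0.2,0],[-35,3,-36,-1.211,0],[-35,3,-36,-1.211,0],[-35,3,-36,-1.211,0],[-35,3,-36,-1.211,0],[-35,3,-36,-1.211,0],[-35,3,-36,-1.211,0],[-35,3,-36,-1.211,0],[-35,3,-36,-1.211,0],[-35,3,-36,-1.211,0],[-35,3,-36,-1.211,0],[-35,3,-36,-1.211,0]]'
python3 -c "
from h import *
st()"
```

```text
time: 7.5
tool_pos: [571.0, -186.8, 426.7]
tcp_rot: [180.0, -0.0, 161.8]
ft_force: [0.7, 0.3, 0.7]
finger_gap: -0.0
grip_force: 0.0
t 7.50 pos [ 571.  -186.8  426.7] rot [180.   -0.  161.8] q [-23.    7.6  67.2   0.  105.2 -94.8] F [0.7 0.3 0.7] gap -0.0 grip 0.0
```

```bash
python3 -m crank '[[-5,0,0,0,0],[-10,0,0,0,0],[-15,0,0,0,0],[-20,0,0,0,0],[-25,0,0,0,0],[-30,0,0,0,0],[-35,0,0,0,0],[-40,0,0,0,0],[-45,0,0,0,0],[-50,0,0,0,0],[-50,0,0,0,0]]'
python3 -c "
from h import *
st()"
```

```text
time: 8.6
tool_pos: [814.8, -268.0, 361.6]
tcp_rot: [-180.0, 2.8, 161.8]
ft_force: [-0.5, 0.9, 0.9]
finger_gap: -0.1
grip_force: 0.0
t 8.60 pos [ 814.8 -268.   361.6] rot [-180.     2.8  161.8] q [-21.7  60.7   1.3   0.2 115.2 -93.4] F [-0.5  0.9  0.9] gap -0.1 grip 0.0
```

```bash
python3 -m crank '[[-200,0,-100,0,0],[-200,0,-100,0,0],[-200,0,-100,0,0],[-200,0,-100,0,0],[-200,0,-100,0,0],[-200,0,-100,0,0]]'
python3 -c "
from h import *
st()"
```

```text
time: 9.2
tool_pos: [819.3, -269.7, 381.4]
tcp_rot: [-180.0, 5.1, 161.8]
ft_force: [0.4, 0.3, -0.4]
finger_gap: 0.1
grip_force: 0.0
t 9.20 pos [ 819.3 -269.7  381.4] rot [-180.     5.1  161.8] q [-21.7  59.4   1.3   0.3 114.2 -93.4] F [ 0.4  0.3 -0.4] gap 0.1 grip 0.0
```

```bash
python3 -m crank '[[-200,0,0,0,0],[-200,0,0,0,0],[-200,0,0,0,0],[-200,0,0,0,0],[-200,0,0,0,0],[-200,0,0,0,0]]'
python3 -c "
from h import *
st()"
python3 -m crank '[[0,0,0,0,0],[0,0,0,0,0]]'
```

```text
time: 9.8
tool_pos: [865.0, -284.7, 305.5]
tcp_rot: [180.0, 7.6, 161.8]
ft_force: [0.3, 0.3, -0.7]
finger_gap: 0.2
grip_force: 0.0
t 9.80 pos [ 865.  -284.7  305.5] rot [180.    7.6 161.8] q [-21.6  64.6   1.4   0.5 106.5 -93.2] F [ 0.3  0.3 -0.7] gap 0.2 grip 0.0
time: 10.0
tool_pos: [864.7, -284.5, 306.8]
tcp_rot: [180.0, 7.6, 161.8]
ft_force: [0.1, 0.2, 0.5]
finger_gap: 0.0
grip_force: 0.0
```

```bash
python3 -m crank '[[-200,0,-70,0,0],[-200,0,-70,0,0],[-200,0,-70,0,0],[-200,0,-70,0,0],[-200,0,-70,0,0],[-200,0,-70,0,0],[-200,0,-70,0,0],[-200,0,-70,0,0],[-200,0,-70,0,0],[-200,0,-70,0,0],[-200,0,-70,0,0],[-200,0,-70,0,0]]'
python3 -c "
from h import *
st()"
```

```text
time: 11.2
tool_pos: [864.1, -284.3, 350.5]
tcp_rot: [-180.0, 10.3, 161.8]
ft_force: [-0.8, -0.1, -0.5]
finger_gap: 0.1
grip_force: 0.0
t 11.20 pos [ 864.1 -284.3  350.5] rot [-180.    10.3  161.8] q [-21.7  61.8   1.3   0.6 106.6 -93.2] F [-0.8 -0.1 -0.5] gap 0.1 grip 0.0
```

```bash
python3 -m crank '[[-200,0,-20,0,0],[-200,0,-20,0,0]]' | head -3
python3 -m crank '[[-200,0,-20,0,0],[-200,0,-20,0,0]]' | head -3
python3 -m crank '[[-200,0,-20,0,0],[-200,0,-20,0,0],[-200,0,-20,0,0]]' | head -3
python3 -m crank '[[-200,0,-60,0,0],[-200,0,-60,0,0],[-200,0,-60,0,0]]' | head -3
python3 -m crank '[[-200,0,-60,0,0]]' | head -3
python3 -m crank '[[-200,0,-60,0,0]]' | head -3
python3 -m crank '[[-200,0,0,0,0]]' | head -3
```

```text
time: 11.4
tool_pos: [882.1, -290.2, 346.0]
tcp_rot: [-180.0, 13.0, 161.8]
time: 11.6
tool_pos: [897.8, -295.4, 343.4]
tcp_rot: [180.0, 15.4, 161.8]
time: 11.9
tool_pos: [912.8, -300.3, 346.7]
tcp_rot: [-180.0, 18.0, 161.8]
time: 12.2
tool_pos: [916.0, -301.4, 381.4]
tcp_rot: [-180.0, 20.9, 161.8]
time: 12.3
tool_pos: [922.1, -303.3, 395.3]
tcp_rot: [-180.0, 22.8, 161.8]
time: 12.4
tool_pos: [928.1, -305.3, 411.6]
tcp_rot: [-180.0, 25.0, 161.8]
time: 12.5
tool_pos: [939.0, -308.9, 419.3]
tcp_rot: [-180.0, 27.2, 161.8]
```

```bash
python3 -m crank '[[-200,0,0,0,0]]' | head -3
python3 -m crank '[[-200,0,0,0,0]]' | head -3
python3 -m crank '[[-200,0,0,0,0]]' | head -3
python3 -m crank '[[0,0,0,0,0],[0,0,0,0,0]]' | head -3
python3 -c "
from h import *
st()"
```

```text
time: 12.6
tool_pos: [949.4, -312.3, 423.2]
tcp_rot: [-180.0, 29.2, 161.8]
time: 12.7
tool_pos: [958.9, -315.4, 429.8]
tcp_rot: [-180.0, 31.2, 161.8]
time: 12.8
tool_pos: [967.5, -318.3, 438.8]
tcp_rot: [-180.0, 33.2, 161.8]
time: 13.0
tool_pos: [966.7, -318.0, 438.5]
tcp_rot: [-180.0, 33.1, 161.8]
t 13.00 pos [ 966.7 -318.   438.5] rot [-180.    33.1  161.8] q [-21.7  59.2   1.3   1.9  86.5 -93.1] F [ 0.4 -0.7 -0.6] gap 0.3 grip 0.0
```

```bash
python3 -m crank '[[-200,0,0,0,8.5]]' | head -3
python3 -m crank '[[0,0,0,0,8.5],[0,0,0,0,8.5]]' | head -3
python3 - <<'E'
from h import *
s=st(); o=np.array([620.7,-211.8,65]);n=(Ro.from_euler('z',-18.2,degrees=True)*Ro.from_euler('y',-35,degrees=True)).as_matrix()[:,2]
to([480,-165,420],o+n*208,o+n*58); print(o+n*58,n)
E
```

```text
time: 13.1
tool_pos: [974.5, -320.6, 446.1]
tcp_rot: [180.0, 34.9, 161.8]
time: 13.3
tool_pos: [974.4, -320.5, 448.0]
tcp_rot: [-180.0, 35.0, 161.8]
t 13.30 pos [ 974.4 -320.5  448. ] rot [-180.    35.   161.8] q [-21.7  59.    1.3   2.   84.7 -93.1] F [-0.7  0.2  0.2] gap 43.4 grip 0.0
to [ 480 -165  420] -> cm [ 44.06  -0.67 -27.43]
to [ 507.4 -174.5  235.4] -> cm [ 52.28  -0.72 -10.64]
to [ 589.1 -201.4  112.5] -> cm [52.28 -0.72  4.36]
[ 589.09686813 -201.40941893  112.51081857] [-0.54488158  0.17914795  0.81915204]
```

```bash
python3 -m crank '[[44,-0.7,-27.4,0,5],[44,-0.7,-27.4,0,5],[44,-0.7,-27.4,0,5],[44,-0.7,-27.4,0,5],[44,-0.7,-27.4,0,5],[44,-0.7,-27.4,0,5],[44,-0.7,-27.4,0,5],[44,-0.7,-27.4,0,5],[44,-0.7,-27.4,0,5],[44,-0.7,-27.4,0,5],[44,-0.7,-27.4,0,5],[44,-0.7,-27.4,0,5],[52.3,-0.7,-10.6,0,5],[52.3,-0.7,-10.6,0,5],[52.3,-0.7,-10.6,0,5],[52.3,-0.7,-10.6,0,5],[52.3,-0.7,-10.6,0,5],[52.3,-0.7,-10.6,0,5]]'
python3 - <<'E'
from h import *
s=st(); o=np.array([620.7,-211.8,65]);n=(Ro.from_euler('z',-18.2,degrees=True)*Ro.from_euler('y',-35,degrees=True)).as_matrix()[:,2]
to(o+n*208,o+n*58)
E
```

```text
time: 15.1
tool_pos: [507.9, -174.4, 235.0]
tcp_rot: [180.0, 35.0, 161.8]
ft_force: [1.2, 0.2, 0.9]
finger_gap: 50.0
grip_force: 0.0
t 15.10 pos [ 507.9 -174.4  235. ] rot [180.   35.  161.8] q [ -28.   -34.7  129.3    7.2   51.  -102.7] F [1.2 0.2 0.9] gap 50.0 grip 0.0
to [ 507.4 -174.5  235.4] -> cm [ 0.01 -0.03 -0.06]
to [ 589.1 -201.4  112.5] -> cm [ 1.000e-02 -3.000e-02  1.494e+01]
```

Advance to 15 cm short-stepping and close.

```bash
python3 -m crank '[[0,0,4,0,5],[0,0,8,0,5],[0,0,11,0,5],[0,0,13,0,5],[0,0,14,0,5],[0,0,14.6,0,5],[0,0,14.8,0,5],[0,0,14.8,0,5]]'
python3 - <<'E'
from h import *
s=st();p,W=shot('scene','scene3'); cv2.imwrite('pics/c3.png',cv2.resize(p[190:370,240:400,::-1],(533,600)))
E
```

```text
time: 15.9
tool_pos: [589.8, -201.6, 115.2]
tcp_rot: [-180.0, 35.2, 161.8]
ft_force: [-0.8, -0.4, 0.6]
finger_gap: 49.9
grip_force: 0.0
t 15.90 pos [ 589.8 -201.6  115.2] rot [-180.    35.2  161.8] q [ -26.1   -8.4  123.2    8.9   30.6 -104.1] F [-0.8 -0.4  0.6] gap 49.9 grip 0.0
```

View pics/c3.png

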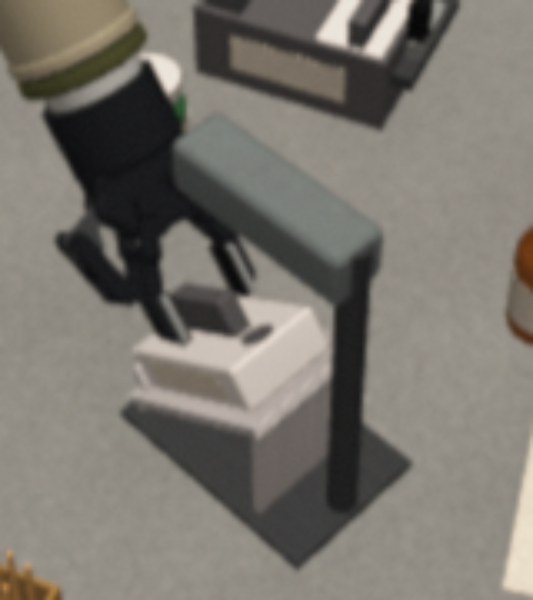

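```bash
python3 -m crank '[[0,0,0,0,0],[0,0,0,0,0],[0,0,0,0,0],[0,0,0,0,0],[0,0,0,0,0],[0,0,0,0,0],[0,0,0,0,0]]' 70
python3 -m crank '[[0,0,-1,0,0],[0,0,-2.5,0,0],[0,0,-4.5,0,0],[0,0,-7,0,0],[0,0,-10,0,0],[0,0,-13,0,0],[0,0,-16,0,0],[0,0,-16,0,0]]'
```

```text
time: 16.65
tool_pos: [588.8, -201.1, 114.0]
tcp_rot: [-180.0, 35.1, 161.8]
ft_force: [-5.2, 2.2, 4.9]
finger_gap: 15.0
grip_force: 68.2
time: 17.45
tool_pos: [501.5, -172.6, 248.5]
tcp_rot: [-179.9, 35.4, 161.8]
ft_force: [0.5, -1.0, -3.3]
finger_gap: 14.4
grip_force: 69.3
```

```bash
python3 -m crank '[[4,0,-3,0,0],[8,0,-6,0,0],[12,0,-9,0,0],[16,0,-12,0,0]]' | head -3
python3 -c "
from h import *
st()"
python3 -m crank '[[80,0,-57,0,0]]' | head -3
python3 -m crank '[[80,0,-57,0,0]]' | head -3
python3 -m crank '[[80,0,-57,0,0]]' | head -3
python3 -c "
from h import *
st()"
```

```text
time: 17.85
tool_pos: [433.5, -153.4, 246.3]
tcp_rot: [179.9, 32.8, 161.8]
t 17.85 pos [ 433.5 -153.4  246.3] rot [179.9  32.8 161.8] q [ -31.2  -51.   136.3    8.    62.9 -104.7] F [ 0.6  0.5 -2.3] gap 14.8 grip 69.2
time: 17.95
tool_pos: [424.3, -152.4, 248.8]
tcp_rot: [179.8, 31.0, 161.8]
time: 18.05
tool_pos: [413.6, -151.6, 253.4]
tcp_rot: [179.7, 29.0, 161.8]
time: 18.15
tool_pos: [402.5, -151.4, 260.3]
tcp_rot: [179.5, 27.1, 161.9]
t 18.15 pos [ 402.5 -151.4  260.3] rot [179.5  27.1 161.9] q [ -33.4  -51.   133.1    7.8   72.  -106.1] F [ 0.3 -0.  -3.6] gap 14.6 grip 69.2
```

```bash
python3 -m crank '[[80,0,-40,0,0]]' | sed -n 2,3p
python3 -m crank '[[80,0,-40,0,0]]' | sed -n 2,3p
python3 -m crank '[[80,0,-35,0,0]]' | sed -n 2,3p
python3 -m crank '[[80,0,-30,0,0]]' | sed -n 2,3p
python3 -m crank '[[80,0,-25,0,0]]' | sed -n 2,3p
python3 -m crank '[[80,0,-20,0,0]]' | sed -n 2,3p
python3 -c "
from h import *
st()"
```

```text
tool_pos: [391.1, -152.1, 262.9]
tcp_rot: [179.3, 25.3, 161.9]
tool_pos: [378.0, -152.9, 265.3]
tcp_rot: [179.0, 23.2, 161.9]
tool_pos: [364.2, -154.9, 268.3]
tcp_rot: [178.7, 21.3, 162.0]
tool_pos: [349.3, -158.1, 270.8]
tcp_rot: [178.4, 19.3, 162.0]
tool_pos: [333.1, -162.5, 272.4]
tcp_rot: [177.9, 17.4, 162.1]
tool_pos: [315.3, -168.4, 272.9]
tcp_rot: [177.3, 15.5, 162.2]
t 18.75 pos [ 315.3 -168.4  272.9] rot [177.3  15.5 162.2] q [ -45.7  -51.1  129.3    9.6   89.3 -117.4] F [ 0.   0.2 -4.4] gap 14.7 grip 69.2
```

```bash
python3 -m crank '[[-3,4,0,0,0],[-4,8,0,0,0],[-4,11.5,0,0,0],[-4,11.5,0,0,0]]' | sed -n 2,3p
python3 -c "
from h import *
st()"
python3 -m crank '[[80,0,-20,0,0]]' | sed -n 2,3p
python3 -m crank '[[80,0,-20,0,0]]' | sed -n 2,3p
python3 -m crank '[[80,0,-20,0,0]]' | sed -n 2,3p
python3 -c "
from h import *
st()"
```

```text
tool_pos: [387.5, -66.3, 288.8]
tcp_rot: [177.2, 15.6, 162.4]
t 19.15 pos [387.5 -66.3 288.8] rot [177.2  15.6 162.4] q [-20.4 -44.8 124.5   3.6  84.9 -93. ] F [ 0.1  0.3 -3.9] gap 14.0 grip 69.8
tool_pos: [354.4, -57.0, 287.8]
tcp_rot: [177.4, 14.5, 162.4]
tool_pos: [340.1, -47.6, 291.1]
tcp_rot: [177.8, 12.3, 162.3]
tool_pos: [329.5, -37.2, 299.7]
tcp_rot: [178.2, 10.6, 162.3]
t 19.45 pos [329.5 -37.2 299.7] rot [178.2  10.6 162.3] q [-17.2 -51.1 125.8   1.7  94.7 -89.3] F [ 0.1  0.4 -3.8] gap 14.3 grip 69.9
```

```bash
python3 -m crank '[[80,0,-15,0,0]]' | sed -n 2,3p
python3 -m crank '[[80,0,-15,0,0]]' | sed -n 2,3p
python3 -m crank '[[80,0,-10,0,0]]' | sed -n 2,3p
python3 -m crank '[[80,0,-10,0,0]]' | sed -n 2,3p
python3 -m crank '[[80,0,-5,0,0]]' | sed -n 2,3p
python3 -c "
from h import *
st()"
```

```text
tool_pos: [317.9, -24.7, 306.8]
tcp_rot: [178.6, 8.7, 162.4]
tool_pos: [305.1, -10.0, 314.9]
tcp_rot: [179.2, 6.9, 162.4]
tool_pos: [291.8, 7.2, 322.5]
tcp_rot: [179.9, 5.1, 162.4]
tool_pos: [276.7, 27.0, 331.4]
tcp_rot: [-179.4, 3.5, 162.4]
tool_pos: [259.9, 49.9, 339.3]
tcp_rot: [-178.5, 2.0, 162.3]
t 19.95 pos [259.9  49.9 339.3] rot [-178.5    2.   162.3] q [  2.5 -51.1 121.   -2.2 108.7 -70.6] F [ 0.6  1.2 -3.4] gap 14.9 grip 69.9
```

```bash
python3 - <<'E'
from h import *
s=st(); to(case(-36,0,340),case(-36,0,160)); print(np.radians(162.3-92.4))
E
```

```text
t 19.95 pos [259.9  49.9 339.3] rot [-178.5    2.   162.3] q [  2.5 -51.1 121.   -2.2 108.7 -70.6] F [ 0.6  1.2 -3.4] gap 14.9 grip 69.9
to [470.  156.5 340. ] -> cm [-16.78  16.54   0.08]
to [470.  156.5 160. ] -> cm [-16.15  17.02  18.06]
1.2199851471440364
```

```bash
python3 -m crank '[[-3,3,0,0.14,0],[-6,6,0,0.28,0],[-9,9,0,0.42,0],[-12,12,0,0.56,0],[-15,15,0,0.7,0],[-16.8,16.5,0,0.84,0],[-16.8,16.5,0,0.98,0],[-16.8,16.5,0,1.12,0],[-16.8,16.5,0,1.22,0],[-16.6,16.7,4,1.22,0],[-16.5,16.8,8,1.22,0],[-16.4,16.9,12,1.22,0],[-16.2,17,15,1.22,0],[-16.15,17,17,1.22,0],[-16.15,17,17,1.22,0],[-16.15,17,17,1.22,0]]'
python3 - <<'E'
from h import *
s=st();p,W=shot('scene','scene4'); p2,W2=shot('top','top4')
im=np.hstack([cv2.resize(p[100:240,280:400],(400,467)),cv2.resize(p2[225:345,120:240],(400,400))[:,:] if 0 else cv2.resize(p2[225:345,130:233],(400,467))])
cv2.imwrite('pics/c4.png',im[:,:,::-1])
E
```

```text
time: 21.55
tool_pos: [469.4, 156.7, 169.6]
tcp_rot: [178.7, 2.1, 92.4]
ft_force: [0.5, -0.6, -2.2]
finger_gap: 14.6
grip_force: 70.1
t 21.55 pos [469.4 156.7 169.6] rot [178.7   2.1  92.4] q [ 14.1  -6.3 108.1  -2.3  77.5  12.1] F [ 0.5 -0.6 -2.2] gap 14.6 grip 70.1
```

View pics/c4.png

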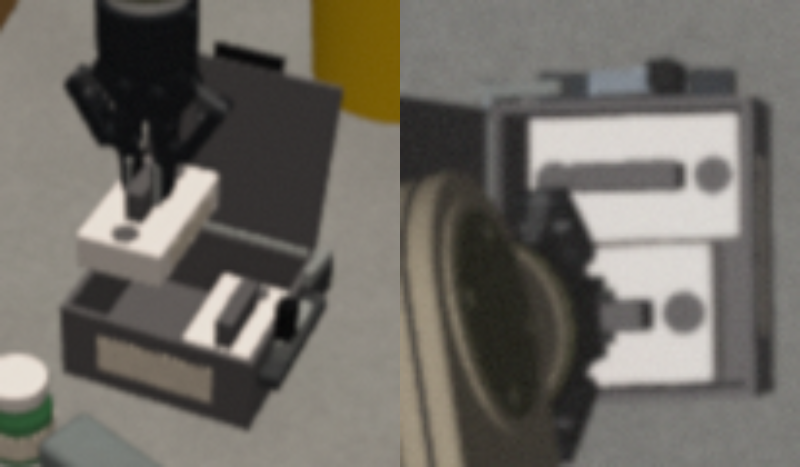

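```bash
python3 - <<'E'
from h import *
np.set_printoptions(precision=1,suppress=True,linewidth=170)
a=np.radians(2.4);Rm=np.array([[np.cos(a),np.sin(a)],[-np.sin(a),np.cos(a)]])
for nm,off in(('top4',(-.5,2.3)),('scene4',(3.2,1.7))):
    Z=np.load(f'pics/{nm}.npz');W=Z['W'].reshape(-1,3);p=Z['p'].reshape(-1,3).astype(int)
    q=(W[:,:2]-[505,157])@Rm.T-off;z=W[:,2];w=(p.min(1)>130)
    for lo,hi in((128,156),(28,46)):
        k=(z>lo)&(z<hi)&(abs(q[:,0])<85)&(abs(q[:,1])<80)&w
        r=cv2.minAreaRect(q[k].astype(np.float32))
        A=np.c_[q[k],np.ones(k.sum())];c=np.linalg.lstsq(A,z[k],rcond=None)[0]
        print(nm,lo,k.sum(),'x',np.percentile(q[k,0],[1,99]),'y',np.percentile(q[k,1],[1,99]),'z',np.median(z[k]),r,'slope deg',np.degrees(c[:2]))
E
```

```text
top4 128 844 x [-69.8   0.1] y [-60.3  -0.2] z 142.08845766020346 ((-34.90560531616211, -28.390583038330078), (64.7849349975586, 71.09980773925781), 89.69306945800781) slope deg [ 0.8 -1.6]
top4 28 1248 x [ 5.1 76.8] y [-57.9  57.8] z 36.4108322928527 ((40.67148208618164, 0.14955902099609375), (118.07257080078125, 72.69123077392578), 89.43077087402344) slope deg [ 0.  -0.1]
scene4 128 505 x [-71.8  -0.5] y [-61.6  55.2] z 142.11159524987488 ((-36.98861312866211, -3.2803573608398438), (73.59778594970703, 120.68978881835938), 0.7579360604286194) slope deg [ 0.5 -1.2]
scene4 28 258 x [ 5.4 62.6] y [-28.1  61.6] z 38.268670692484505 ((33.5495719909668, 16.739768981933594), (92.24048614501953, 59.234989166259766), 88.81126403808594) slope deg [ 0.3 -0.4]
```

```bash
python3 - <<'E'
from h import *
s=st(); d=case(0,2.5)-case(0,0);b=s['tool_pos']
to(b+d,b+d+[0,0,-50],b+d+[0,0,-85],b+d+[0,0,-101],b+d+[0,0,-104])
E
```

```text
t 21.65 pos [470.2 157.  171.2] rot [178.6   2.   92.4] q [ 14.1  -6.4 108.   -2.4  77.5  12.2] F [-0.4 -0.1 -3.5] gap 14.9 grip 70.1
to [470.1 159.5 171.2] -> cm [ 0.25  0.   -0.01]
to [470.1 159.5 121.2] -> cm [ 0.43 -0.12  4.99]
to [470.1 159.5  86.2] -> cm [ 0.55 -0.21  8.48]
to [470.1 159.5  70.2] -> cm [ 0.61 -0.25 10.08]
to [470.1 159.5  67.2] -> cm [ 0.62 -0.26 10.38]
```

```bash
python3 -m crank '[[0.25,0,0,0,0],[0.3,-0.05,2,0,0],[0.38,-0.1,3.5,0,0],[0.43,-0.12,5,0,0],[0.47,-0.15,6,0,0],[0.5,-0.17,7,0,0],[0.53,-0.2,8,0,0],[0.55,-0.21,8.7,0,0],[0.57,-0.23,9.2,0,0],[0.6,-0.24,9.6,0,0],[0.61,-0.25,9.9,0,0],[0.61,-0.25,10,0,0],[0.61,-0.25,10,0,0]]'; python3 -c "
from h import *
st()"
```

```text
time: 22.95
tool_pos: [468.2, 159.2, 69.0]
tcp_rot: [178.8, 2.1, 92.5]
ft_force: [0.5, -0.1, -3.3]
finger_gap: 14.7
grip_force: 70.3
t 22.95 pos [468.2 159.2  69. ] rot [178.8   2.1  92.5] q [ 14.4   0.7 112.6  -2.5  65.9  13. ] F [ 0.5 -0.1 -3.3] gap 14.7 grip 70.3
```

```bash
python3 -m crank '[[0,0,0.1,0,0],[0,0,0.2,0,0],[0,0,0.25,0,0],[0,0,0.25,0,0]]' | sed -n 2,4p
python3 -m crank '[[0,0,0.05,0,0],[0,0,0.1,0,0],[0,0,0.1,0,0]]' | sed -n 2,4p
```

```text
tool_pos: [468.8, 159.1, 67.3]
tcp_rot: [178.7, 2.1, 92.5]
ft_force: [-0.7, -2.6, 4.7]
tool_pos: [469.2, 159.0, 66.9]
tcp_rot: [178.7, 2.1, 92.5]
ft_force: [-2.2, -4.3, 10.7]
```

```bash
python3 -m crank '[[0,0,0,0,3],[0,0,0,0,3],[0,0,0,0,3],[0,0,0,0,3],[0,0,-2,0,3],[0,0,-5,0,3],[0,0,-10,0,3],[0,0,-15,0,3],[0,0,-20,0,0],[0,0,-24,0,0],[0,0,-24,0,0]]'
python3 - <<'E'
from h import *
s=st();np.set_printoptions(precision=1,suppress=True,linewidth=170)
shot('scene','scene5');shot('top','top5')
a=np.radians(2.4);Rm=np.array([[np.cos(a),np.sin(a)],[-np.sin(a),np.cos(a)]])
for nm,off in(('top5',(-.5,2.3)),('scene5',(3.2,1.7))):
    Z=np.load(f'pics/{nm}.npz');W=Z['W'].reshape(-1,3);p=Z['p'].reshape(-1,3).astype(int)
    q=(W[:,:2]-[505,157])@Rm.T-off;z=W[:,2];w=(p.min(1)>130)
    for sg in(-1,1):
        k=(z>20)&(z<56)&(abs(q[:,0])<85)&(abs(q[:,1])<80)&w&(sg*(q[:,0]-3)>0)
        A=np.c_[q[k],np.ones(k.sum())];c=np.linalg.lstsq(A,z[k],rcond=None)[0]
        print(nm,k.sum(),'x',np.percentile(q[k,0],[1,99]),'y',np.percentile(q[k,1],[1,99]),'z',np.percentile(z[k],[5,50,95]),'slope deg',np.degrees(c[:2]))
E
```

```text
time: 24.75
tool_pos: [465.3, 168.6, 312.8]
tcp_rot: [178.1, 1.9, 92.5]
ft_force: [0.1, 0.3, 0.2]
finger_gap: -0.2
grip_force: 0.0
t 24.75 pos [465.3 168.6 312.8] rot [178.1   1.9  92.5] q [ 15.6 -11.1  97.3  -2.3  92.4  13. ] F [0.1 0.3 0.2] gap -0.2 grip 0.0
top5 1443 x [-71.2  -0.8] y [-57.   58.9] z [32.5 36.6 40.3] slope deg [-0.3 -0.1]
top5 1438 x [ 5.6 76.8] y [-57.9  58.4] z [32.8 36.4 40.5] slope deg [ 0.3 -0.1]
scene5 348 x [-71.   -0.4] y [-28.5  59.6] z [34.4 38.1 41.4] slope deg [-1.2 -0.4]
scene5 259 x [ 4.7 62.9] y [-28.5  60.2] z [35.4 37.8 40.5] slope deg [ 0.3 -0.3]
```

```bash
python3 - <<'E'
from h import *
s=st(); c=(506.8,159)
to(case(0,165,310,c),case(0,150,208,c))
E
```

```text
t 24.85 pos [463.3 167.9 306.2] rot [178.6   2.1  92.5] q [ 15.6 -10.9  97.8  -2.3  92.2  13. ] F [-0.7 -0.2  0.4] gap -0.0 grip 0.0
to [499.9 323.9 310. ] -> cm [15.4   4.35 -0.83]
to [500.5 308.9 208. ] -> cm [14.27  4.1   9.42]
```

```bash
python3 -m crank '[[4,1,-0.8,0,0],[8,2.2,-0.8,0,0],[12,3.4,-0.8,0,0],[15.4,4.3,-0.8,0,0],[15.4,4.3,-0.8,0,0],[15.4,4.3,3,0,0],[15,4.2,7,0,0],[14.4,4.1,9.4,0,0],[14.3,4.1,9.4,0,0],[14.3,4.1,9.4,0,0]]'; python3 - <<'E'
from h import *
s=st(); c=(506.8,159)
to(*[case(0,y,z,c) for y,z in((118,208),(109,208),(59,208),(31,198),(6,180),(-14,157),(-27,130),(-32,101),(-32,98))])
E
```

```text
time: 25.85
tool_pos: [499.0, 308.0, 206.0]
tcp_rot: [178.9, 2.2, 92.4]
ft_force: [0.2, 0.1, 0.9]
finger_gap: 0.1
grip_force: 0.0
t 25.85 pos [499. 308. 206.] rot [178.9   2.2  92.4] q [28.1  7.  90.8 -2.4 82.2 26. ] F [0.2 0.1 0.9] gap 0.1 grip 0.0
to [501.9 276.9 208. ] -> cm [-3.12  0.15 -0.08]
to [502.2 267.9 208. ] -> cm [-4.02  0.15 -0.04]
to [504.3 217.9 208. ] -> cm [-9.02  0.15  0.14]
to [505.5 190.  198. ] -> cm [-11.78   0.12   1.25]
to [506.5 165.  180. ] -> cm [-14.21   0.09   3.14]
to [507.4 145.  157. ] -> cm [-16.12   0.04   5.52]
to [507.9 132.  130. ] -> cm [-1.732e+01 -1.000e-02  8.260e+00]
to [508.1 127.  101. ] -> cm [-17.71  -0.07  11.18]
to [508.1 127.   98. ] -> cm [-17.7   -0.07  11.48]
```

```bash
python3 -m crank '[[-2,0.1,0,0,0],[-3,0.1,0,0,0],[-4,0.1,0,0,0],[-5,0.1,0,0,0],[-6,0.1,0,0,0],[-7,0.1,0,0,0],[-8,0.1,0,0,0],[-9,0.1,0.1,0,0],[-10,0.1,0.5,0,0],[-11,0.1,0.9,0,0],[-11.8,0.1,1.25,0,0],[-12.6,0.1,1.9,0,0],[-13.4,0.1,2.5,0,0],[-14.2,0.1,3.1,0,0],[-14.2,0.1,3.1,0,0]]'
python3 - <<'E'
from h import *
st();p,W=shot('scene','scene6'); cv2.imwrite('pics/c6.png',cv2.resize(p[90:250,270:430,::-1],(500,500)))
E
```

```text
time: 27.35
tool_pos: [506.9, 164.7, 179.6]
tcp_rot: [178.9, 2.2, 92.4]
ft_force: [0.9, 0.3, -0.0]
finger_gap: 0.1
grip_force: 0.0
t 27.35 pos [506.9 164.7 179.6] rot [178.9   2.2  92.4] q [ 14.   -0.6 101.5  -2.4  78.5  12. ] F [ 0.9  0.3 -0. ] gap 0.1 grip 0.0
```

View pics/c6.png

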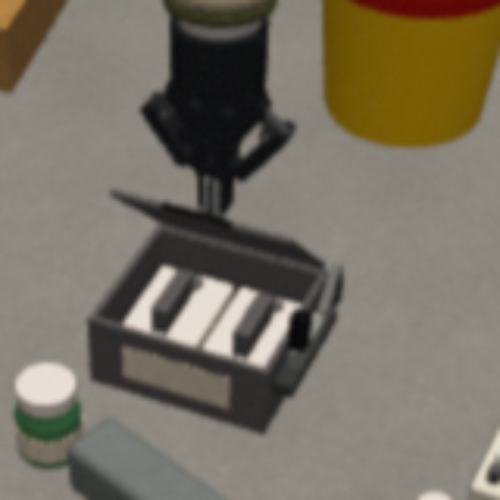

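Lid is following the finger (about 45°), catch is free, both packs flat side by side. Continue the arc down.

```bash
python3 -m crank '[[-0.6,0,0.8,0,0],[-1.2,0,1.6,0,0],[-1.9,0,2.4,0,0],[-2.3,0,3.3,0,0],[-2.7,0,4.2,0,0],[-3.1,0,5.1,0,0],[-3.3,0,6,0,0],[-3.4,0,6.8,0,0],[-3.5,0,7.4,0,0],[-3.5,0,7.8,0,0],[-3.5,0,8,0,0],[-3.5,0,8,0,0]]'
python3 -m crank '[[0,0,0.15,0,0],[0,0,0.3,0,0],[0,0,0.3,0,0]]'
```

```text
time: 28.6
tool_pos: [510.7, 128.3, 102.3]
tcp_rot: [178.8, 2.1, 92.5]
ft_force: [0.5, -0.4, 1.0]
finger_gap: -0.0
grip_force: 0.0
time: 28.9
tool_pos: [511.2, 128.4, 101.0]
tcp_rot: [178.7, 2.1, 92.5]
ft_force: [-5.5, -0.8, 11.3]
finger_gap: 0.1
grip_force: 5.6
```

Pressing with 11 N against the seated lid. One firmer press, lift away and check.

```bash
python3 -m crank '[[0,0,0.1,0,0],[0,0,0.2,0,0],[0,0,0.2,0,0]]' | sed -n 2,4p
python3 -m crank '[[0,0,-2,0,0],[0,0,-6,0,0],[0,0,-11,0,0],[3,-4,-15,0,0],[6,-8,-15,0,0],[6,-12,-15,0,0],[6,-16,-15,0,0],[6,-16,-15,0,0]]' | sed -n 2,4p
python3 - <<'E'
from h import *
st();np.set_printoptions(precision=1,suppress=True,linewidth=170)
p,_=shot('scene','scene7');shot('top','top7')
a=np.radians(2.4);Rm=np.array([[np.cos(a),np.sin(a)],[-np.sin(a),np.cos(a)]])
for nm in('top7','scene7'):
    W=np.load(f'pics/{nm}.npz')['W'].reshape(-1,3);q=(W[:,:2]-[506.8,159])@Rm.T;z=W[:,2]
    k=(abs(q[:,0])<70)&(abs(q[:,1])<62)&(z>60)&(z<110)
    A=np.c_[q[k],np.ones(k.sum())];c=np.linalg.lstsq(A,z[k],rcond=None)[0];print(nm,k.sum(),'lid slope rad',c[:2].round(3),'z',c[2])
    kn=(z>96)&(z<112)&(abs(q[:,0]-92)<14)&(abs(q[:,1])<60);print('knob',kn.sum(),np.median(q[kn],0))
cv2.imwrite('pics/c7.png',p[:,:,::-1])
E
```

```text
tool_pos: [511.4, 128.4, 100.7]
tcp_rot: [178.7, 2.1, 92.5]
ft_force: [-14.8, -1.7, 26.3]
tool_pos: [341.5, 186.7, 241.5]
tcp_rot: [178.8, 2.1, 92.6]
ft_force: [-0.3, 0.4, 0.1]
t 30.00 pos [341.5 186.7 241.5] rot [178.8   2.1  92.6] q [ 23.2 -27.1 117.2  -2.4  89.5  20.6] F [-0.3  0.4  0.1] gap -0.1 grip 0.0
top7 3869 lid slope rad [-0.  0.] z 77.43279498598383
knob 57 [ 89.7 -28. ]
scene7 1537 lid slope rad [0. 0.] z 79.08346497025296
knob 43 [ 93.9 -30.6]
```

View pics/c7.png

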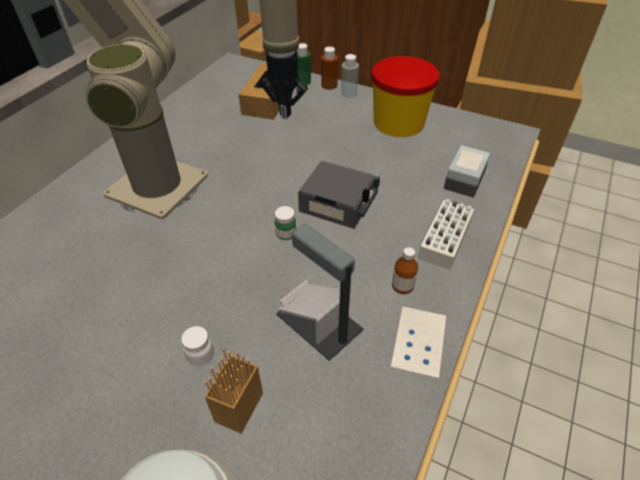

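The case (340,190) is shut flat, the lid slope measures 0.000 rad, and the catch has slid about 29 mm. The rack is empty and the bystanders stand where they were.

```bash
python3 -c "
from bench import hand_in
print(hand_in())"
```

```text
the job is handed in; nothing more can be done
None
```

The job is handed in at about 30 s: both packs lie flat in the case, the catch is slid about 29 mm free, the lid measures fully shut, and the bystanders look undisturbed in the last picture; the judge's verdict was not shown.

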